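Free the craft carousel and present the square jar

TASK

Raise the brake arm beside the craft carousel until it stands straight up, and leave it standing there. Only then turn the carousel until the square lidded jar is lined up with the pointer at the front of the stand, and finish while holding it still there with the gripper, not letting go. Leave the mug, the glue bottle and the tape roll where they are.

Things in the scene. Friction and masses are not known exactly. Their poses are not given: they have to be found in the camera images.
- stand: Dark wooden stand fixed to the table: round foot 210 mm across, 20 mm high. Origin: centre of its underside, on the carousel's vertical axis. Its -x axis is the front: a dark pointer 22 mm wide, 12 mm high runs out along it to 172 mm from the axis, past the carousel's edge. The brake arm is hinged on its -y side on a steel post (24 x 8 mm, outside the arm, 108 mm high).
- carousel: Light wooden turntable, 250 mm across, top 36 mm above the table, turning endlessly about the stand's axis (friction 0.06 N m; stays where left). Origin on the axis, 22 mm above the table; z up. Fixed on it, 75 mm out and 72 degrees apart: a square jar (on its -x axis) and four round cups 46 mm across, with pencils to 145 mm above the table. A steel post in the middle carries the handle bar.
- handle_bar (a point): Centre of the wooden handle bar on the carousel's middle post, fixed to the carousel and on its turning axis: 72 mm long (carousel's x axis; one end points over the square jar), 14 mm wide (carousel's y), 24 mm high; centre 215 mm above the table, free all round and from above. Gripped across its width, it turns the carousel with the gripper.
- square_jar (a point): Centre of the square white jar fixed on the carousel, 46 x 46 mm with a flat 50 mm square wooden lid, 75 mm from the turning axis on the carousel's -x axis; this point is 73 mm above the table and the lid's top 121 mm. It faces front when this point lies on the -x axis of the stand, over the pointer.
- brake (a joint): Angle of the steel brake arm, rad: 0 = lying level, its rubber foot pressed by its weight on the carousel's rim (brake on, the carousel is held by rubbing), 1.571 = straight up (brake off), stop at 2.0. Friction keeps it where it is left within about 0.25 rad of upright; farther off it falls over. Raising it takes about 4 N at the grip.
- brake_grip (a point): Centre of the round steel grip at the brake arm's free end: a cylinder 28 mm in diameter, 30 mm long, its axis along the stand's y, 130 mm from the hinge. With the arm level it is 100 mm above the table, on the hinge's -x side (stand's axes); raising carries it up and towards the stand's +x on an arc. It can be pinched from above on its flat ends and turns between the fingers.
- brake_hinge (a point): The brake arm's hinge, fixed on the stand: 20 mm along the stand's x and -140 mm along its y from the stand's axis, 100 mm above the table; the hinge axis is along the stand's y. The arm is a bar 10 x 10 mm; 60 mm from the hinge a leg with the rubber foot hangs from it, 30 mm towards the carousel, down to its rim.
- mug: White mug, 80 mm across, 90 mm high, standing on the table, a bystander. Origin at the centre of its underside.
- glue: White glue bottle, 48 mm across, 130 mm high, standing on the table, a bystander. Origin at the centre of its underside.
- tape: Empty cardboard tape roll, 96 mm across and 24 mm high, lying flat, a bystander. Origin at the centre of its underside.

How it is judged (in metres and radians):
On the way, in this order (a step that is already met when the one before it is completed fails the run):
1. the brake arm stands straight up (value of joint brake between 1.35 and 1.79 rad), for 0.3 s.
2. the square jar is lined up with the pointer, the carousel held still by the gripper (all of step 1 and y of square_jar in the frame of stand between -0.01 and 0.01 m and x of square_jar in the frame of stand below 0 m and contact force between the fingers and carousel above 1 N and angular speed of carousel below 0.05 rad/s), for 0.5 s.
At the end, for the whole second after the job is handed in: The brake arm stands upright within 0.22 rad; the square jar's centre is within 10 mm of the line of the pointer, on the front side; the fingers touch the carousel with more than 1 N and it does not turn (under 0.05 rad/s). The program finishes while holding (all of step 2); the arm keeps its last pose, push and grip.
It fails at once if the carousel is turned (jar moved over 20 mm) while the brake arm is still down (below 0.8 rad) (value of joint brake below 0.8 rad and distance of square_jar from where it was at the start of the episode above 0.02 m).
It fails at once if the mug, glue bottle or tape roll is displaced by more than 20 mm (distance of any of mug, glue, tape from where it was at the start of the episode above 0.02 m).
It also fails if it takes over 64 s, if anything falls off the work surface, if the arm or the gripper's body presses on something with over 40 N, if the wrist force passes 120 N, or if a joint passes its speed limit or range.

ROBOT

A 6-joint arm with a two-finger parallel gripper is mounted at the origin on the work surface. World frame = base frame: x ahead of the robot, y to its left, z up, the work surface at z = 0. Lengths are in mm, angles in rad, forces in N, time in s.
With the tool pointing down it reaches from about 275 to 750 mm from the base axis. Payload 10.2 kg.
Tool frame: the origin (TCP) lies midway between the tips of the shut fingers; the grasp point (between the pads) lies 19 mm behind it; z points along the fingers, y is the line along which they close (so a half turn about z gives the same grasp; the last joint's range is limited). The gripper opens to 85 mm and grips with 20 to 120 N. Pads are 22 mm wide; open, the fingers measure 114 mm over their backs; the gripper's body (76 mm by 85 mm) begins 54 mm behind the grasp point. The pads swing forward as they close: fully open they stand 13 mm farther back than shut.
Start: joints at [-1.423, 0.313, 1.498, -0, 1.331, -0.223], TCP at [190.227, -489.331, 231.294] pointing down, gripper open.
Joint ranges: [-2.94, 2.94], [-0.97, 2.17], [0.19, 2.56], [-1.23, 4.37], [0.02, 3.11], [-2.88, 2.88]. Speed limits (rad/s): [2.39, 2.39, 3.01, 3.14, 3.14, 3.14].

INTERFACE

Orientations are given as a unit quaternion [w, x, y, z].
In Python, from rig import ctrl gives the robot as it stands.
- The arm moves only by the tool send_rows, never from a script. Its argument "targets" is a list of rows, each a list of 7 numbers: the closure, from -1 (fully open) to 1 (shut), so that 0 is half open, then the shift along the tool's x, y, z in m, then the turn, a rotation vector about the tool's x, y, z in rad. In form: [[claw, dx, dy, dz, ax, ay, az], ...]. A call has exactly 10 rows; each row shifts and turns the commanded pose from where the row before left it, along the tool's axes as they then stand; what a row does not reach is not made up. A row lasts 1/8 s, in which the tool goes at most 62.5 mm and 10.7 degrees, less where a joint would pass 70% of its speed; a pose out of reach is approached as far as the arm can. A call with a gripper value outside its range is refused whole. The fingers move at their own pace and stop on an object; "squeeze" is the grip in N (left out, the last holds). Time passes only in rows, so rows that do not move let the fingers close, or fill a call up. It gives the time, the measured TCP pose, the force, the opening and the grip force at its end, in the units of the state.
- ctrl.sense(): the state, without advancing time (a new reading comes with each control period).
- ctrl.capture(name): name is "side" or "top" or "wrist"; returns a dict with "img" (480x640x3 uint8, red, green, blue), "camera_matrix" (3x3 intrinsics, pixels), "k1" (the pictures are not rectified: a ray, as slopes to the right and down, at radius r is drawn at 1 + k1 r^2 times it, then the intrinsics apply), "R" (3x3) and "t" (3): a world point X has camera coordinates R X + t. Camera axes: x right, y down, z forward; pixel columns grow to the right and rows downward; lengths in mm; the calibration is good to about 2 mm. A picture is of the moment at which its call begins. There is no depth.
- ctrl.finish_job(): hands the job in; it is judged then, once.
Trained networks look in a picture, given as the dict that the camera call returned (one of the last four; its "shot" number tells which), for a name from the list of things; names that differ only in an ending like _2 or _b are one class to them, and where a whole thing is asked for, a point or a joint stands for the part that bears it (a point fixed in the world has none). Each returns a list of dicts, best first, with "score" (0 to 1); they miss things now and then, are a little off and sometimes report something else, mostly with a low value. They report only what shows in the picture. A call takes as long as a camera call.
- ctrl.boxes_of(query, picture): "extent" ([left, top, width, height] in pixels, round what is visible of it).
- ctrl.landmark_of(query, picture): "point" ([column, row] in pixels: a listed point, or the origin of a listed thing).
The state is a dict: "time_s": time; "joints": joint angles; "dq": joint speeds; "tau": joint torques, N m; "eef_pos": TCP position; "ee_rot": TCP orientation; "force": force on the tool from outside, world axes, zero at the start; "wrist_torque": the same for the moment, N m; "grip_width": opening from 0.0 (shut) to 1.0 (fully open); "grip_force": force on a finger pad.
Only numpy, scipy, OpenCV 4.12 (cv2) and the standard library are available. Lean on these libraries where they do the work, as an engineer would, in place of code of your own. Each camera call takes 0.05 s, during which the arm holds its last target. There are 200 camera calls.

## Working session

There is one attempt and no reset: what is moved stays moved. The work goes in short steps, Python scripts to look and compute and a tool call to move; the robot and the scene stay as the last step left them, time stands still between calls to the robot, and variables do not carry over. Pictures are saved under pics/ and viewed, at most 10 in all, crops included, and the job is handed in when it is done.

Besides the shell and the picture viewer there is one more tool, called after ">>>" by a JSON object that holds its "op" and its "data". send_rows: Moves the arm, as the interface text tells. Its arguments: {"type":"object","properties":{"targets":{"type":"array"},"squeeze":{"type":"number"}},"required":["targets"]}

```bash
mkdir -p pics; ls; cat > h.py <<'E'
import numpy as np, cv2
from scipy.optimize import least_squares
from rig import ctrl
def proj(p,X):
    c=p["R"]@np.asarray(X,float)+p["t"]; s=c[:2]/c[2]; s=s*(1+p["k1"]*(s@s)); K=np.array(p["camera_matrix"])
    return K[:2,:2]@s+K[:2,2]
def prep(p):
    p["R"]=np.array(p["R"]);p["t"]=np.array(p["t"]);return p
def atz(p,uv,z):
    f=lambda a: proj(p,[a[0],a[1],z])-uv
    return least_squares(f,[400,0]).x
def tri(ps,uvs):
    r=least_squares(lambda X: np.concatenate([proj(p,X)-u for p,u in zip(ps,uvs)]),[400,-200,80]); return r.x, np.abs(r.fun).max()
E
python3 - <<'E'
from h import *
s=ctrl.sense(); print(s["eef_pos"],s["ee_rot"],s["time_s"])
P={n:ctrl.capture(n) for n in("side","top")}
raw=dict(P)
for n,p in P.items():
    cv2.imwrite(f"pics/{n}0.png",p["img"][:,:,::-1]); prep(p); 
for q in ["stand","carousel","handle_bar","square_jar","brake_grip","brake_hinge","mug","glue","tape"]:
    L={}
    for n in P:
        r=ctrl.landmark_of(q,raw[n])[:2]; L[n]=r; print(q,n,[(np.round(d["point"]).tolist(),round(d["score"],2)) for d in r])
    z={"stand":0,"carousel":22,"handle_bar":215,"square_jar":73,"brake_grip":100,"brake_hinge":100}.get(q,0)
    for n in P:
        if L[n]: print("   atz",z,n,atz(P[n],np.array(L[n][0]["point"]),z).round(1))
    if all(L.values()): print("   tri",tri(list(P.values()),[np.array(L[n][0]["point"]) for n in P]))
E
```

```text
pics
[ 190.17485367 -489.07372969  230.73607308] [-6.38680575e-04  9.82863971e-01  1.84331237e-01  3.25320446e-05] 0.0
stand side [([302.0, 279.0], 0.56), ([340.0, 174.0], 0.19)]
stand top [([320.0, 229.0], 0.69)]
   atz 0 side [586.6  -3.6]
   atz 0 top [587.4  -5. ]
   tri (array([587.24221231,  -5.01961709,  -2.17351643]), np.float64(0.11230743340632898))
carousel side [([300.0, 269.0], 0.79)]
carousel top [([319.0, 230.0], 0.9)]
   atz 22 side [595.1 -17.8]
   atz 22 top [582.8  -4.1]
   tri (array([586.44081729,  -3.70331673,  43.25831647]), np.float64(1.9773382954270176))
handle_bar side [([301.0, 220.0], 0.78)]
handle_bar top [([322.0, 222.0], 0.95), ([174.0, 199.0], 0.64)]
   atz 215 side [586.3 -11.5]
   atz 215 top [590.7 -13.8]
   tri (array([588.97198759, -14.12053068, 211.6491776 ]), np.float64(0.9114364916924274))
square_jar side [([325.0, 238.0], 0.58)]
square_jar top [([351.0, 245.0], 0.67)]
   atz 73 side [547.2 -86.1]
   atz 73 top [547.9 -83.4]
   tri (array([547.24877327, -83.35871571,  76.36573209]), np.float64(0.22187875037121785))
brake_grip side [([348.0, 212.
[... 470 characters left out ...]
   91.14369007]), np.float64(1.1979025128262606))
mug side [([332.0, 435.0], 0.69)]
mug top [([175.0, 283.0], 0.57)]
   atz 0 side [441.6 364.6]
   atz 0 top [440.  363.3]
   tri (array([440.98259901, 363.94840461,  -1.78588833]), np.float64(0.42604313349704626))
glue side [([232.0, 417.0], 0.58)]
glue top [([173.0, 200.0], 0.92)]
   atz 0 side [653.9 369.8]
   atz 0 top [655.  374.8]
   tri (array([652.95737042, 372.25911355,   7.47153998]), np.float64(0.4986580083555907))
tape side [([340.0, 174.0], 0.87)]
tape top [([470.0, 240.0], 0.69)]
   atz 0 side [ 562.4 -391.9]
   atz 0 top [ 568.2 -388.4]
   tri (array([ 565.40804704, -387.92029271,    3.44502719]), np.float64(1.2002779006723472))
```

View pics/top0.png

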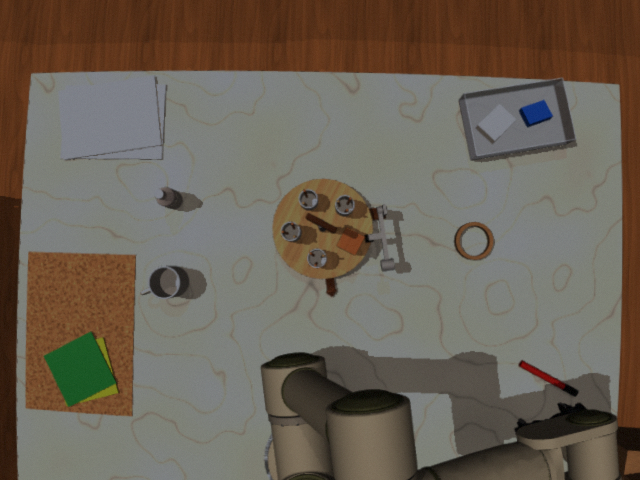

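View pics/side0.png

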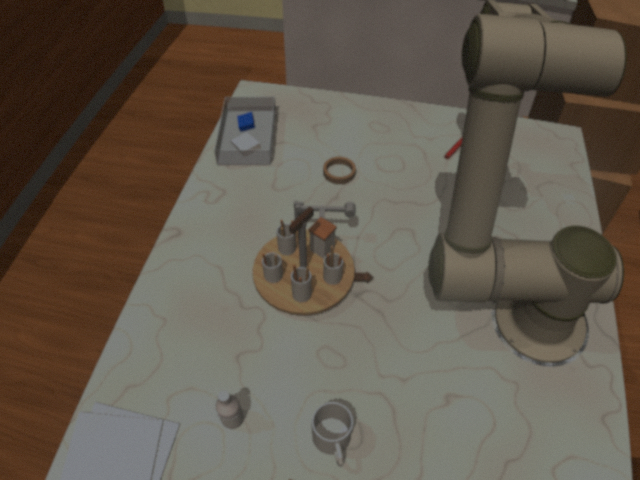

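The top view shows the carousel at about (322,228), the pointer tip at (332,292), the jar lid at (351,240) and the brake grip at (389,266). The side view agrees: grip at (349,210), bar at (301,220). The stand's yaw is about 9° and the carousel's about 63°. I'll go above the grip next.

>>> {"op": "send_rows", "data": {"targets": [[-1,0.041,-0.0187,0,0,0,0],[-1,0.041,-0.0187,0,0,0,0],[-1,0.041,-0.0187,0,0,0,0],[-1,0.041,-0.0187,0,0,0,0],[-1,0.041,-0.0187,0,0,0,0],[-1,0.041,-0.0187,0,0,0,0],[-1,0.041,-0.0187,0,0,0,0],[-1,0.041,-0.0187,0,0,0,0],[-1,0.041,-0.0187,0,0,0,0],[-1,0,0,0,0,0,0.1]]}}

```text
time_s: 2.25
eef_pos: [474.6, -196.7, 231.2]
ee_rot: [-0.0, 0.991, 0.136, 0.0]
force: [0.6, -0.7, 0.4]
grip_width: 0.999
grip_force: 0.0
```

```bash
python3 - <<'E'
from h import *
from scipy.spatial.transform import Rotation as Ro
s=ctrl.sense(); q=s["ee_rot"]; R=Ro.from_quat([q[1],q[2],q[3],q[0]]).as_matrix()
print(s["eef_pos"],"yaw",np.degrees(np.arctan2(R[1,0],R[0,0])),s["time_s"])
P={n:ctrl.capture(n) for n in("side","top","wrist")}
raw=dict(P)
cv2.imwrite("pics/wrist1.png",P["wrist"]["img"][:,:,::-1])
for p in P.values(): prep(p)
for q,z in [("stand",0),("handle_bar",215),("square_jar",73),("brake_grip",100),("brake_hinge",100)]:
    u=[];pp=[]
    for n in P:
        for d in ctrl.landmark_of(q,raw[n])[:1]:
            d0=np.array(d["point"]); u.append(d0);pp.append(P[n]); print(q,n,d0.round(),round(d["score"],2),atz(P[n],d0,z).round(1))
    if len(u)>1: print("   tri",tri(pp,u))
E
```

```text
[ 474.55466392 -196.7071223   231.17127729] yaw 15.602112474105123 2.25
stand side [305. 277.] 0.83 [581.9 -12. ]
stand wrist [154.  28.] 0.72 [587.  -11.1]
   tri (array([586.40151702, -11.42181587,   0.815756  ]), np.float64(1.839439338189436))
handle_bar side [230. 414.] 0.73 [608.9 433. ]
handle_bar top [320. 222.] 0.76 [590.4 -11.1]
   tri (array([ 796.27746532,   36.06659329, -979.53273381]), np.float64(27.4784766215258))
square_jar side [322. 238.] 0.96 [555.  -84.8]
square_jar top [349. 242.] 0.7 [553.3 -79. ]
   tri (array([553.36780517, -78.6331623 ,  80.83669614]), np.float64(0.15628262060891984))
brake_grip side [348. 209.] 0.69 [ 504.  -167.6]
brake_grip top [387. 262.] 0.73 [ 507.5 -168. ]
brake_grip wrist [292. 184.] 0.84 [ 502.6 -168.3]
   tri (array([ 503.3900165 , -168.24405029,  101.42977508]), np.float64(1.7345458731409735))
brake_hinge side [297. 208.] 0.85 [ 631.1 -143.8]
brake_hinge top [378. 214.] 0.97 [ 620.8 -143.5]
   tri (array([ 625.24939069, -142.53080606,  102.05264651]), np.float64(2.1246061986542486))
```

View pics/wrist1.png

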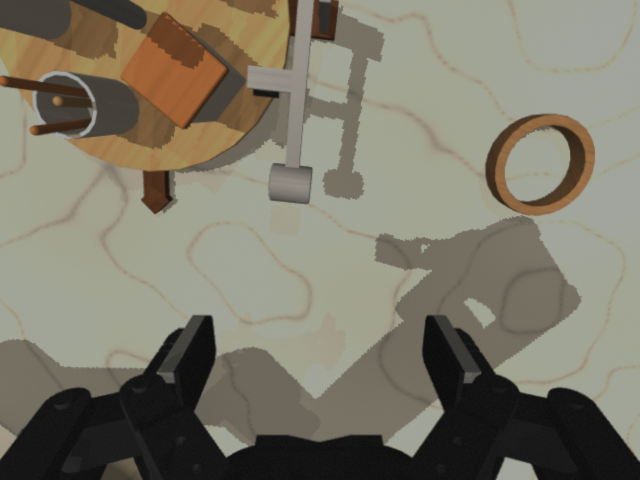

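The wrist view shows the grip end-on at (290,183), the arm bar running up the image and the pointer tip at (157,208). The grip lies at about (503,-167,100) and the stand yaw is about 10.3°. Now align and descend.

>>> {"op": "send_rows", "data": {"targets": [[-1,0,0,0,0,0,0.0925],[-1,0.0333,-0.0241,0,0,0,0],[-1,0,0,0.03,0,0,0],[-1,0,0,0.03,0,0,0],[-1,0,0,0.03,0,0,0],[-1,0,0,0.03,0,0,0],[-1,0,0,0.02,0,0,0],[-1,0,0,0.013,0,0,0],[-1,0,0,0,0,0,0],[-1,0,0,0,0,0,0]], "squeeze": 40}}

```text
time_s: 4.4
eef_pos: [502.1, -169.4, 79.1]
ee_rot: [0.0, 0.996, 0.089, 0.001]
force: [0.6, -1.3, 0.6]
grip_width: 0.999
grip_force: 0.0
```

```bash
python3 - <<'E'
from h import *
p=ctrl.capture("wrist"); cv2.imwrite("pics/wrist2.png",p["img"][:,:,::-1]); raw=p
for q in("brake_grip","brake_hinge","stand","square_jar"):
  for d in ctrl.landmark_of(q,raw)[:1]:
    z={"stand":0,"square_jar":73}.get(q,100); print(q,d,atz(prep(p),np.array(d["point"]),z))
print(ctrl.sense()["eef_pos"])
E
```

```text
brake_grip {'point': [313.7, 346.6], 'score': 0.78} [ 502.27571486 -166.34345749]
stand {'point': [66.0, 65.9], 'score': 0.73} [587.20358489 -10.90767005]
[ 501.83888014 -169.22595566   78.72397814]
```

View pics/wrist2.png

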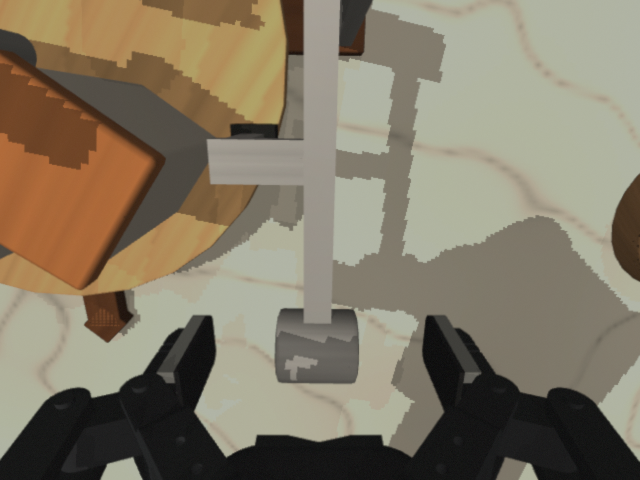

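The grip is centred between the pads at (316,346) and the bar is parallel to tool x. Close.

>>> {"op": "send_rows", "data": {"targets": [[1,0,0,0,0,0,0],[1,0,0,0,0,0,0],[1,0,0,0,0,0,0],[1,0,0,0,0,0,0],[1,0,0,0,0,0,0],[1,0,0,0,0,0,0],[1,0,0,0,0,0,0],[1,0,0,0,0,0,0],[1,0,0,0,0,0,0],[1,0,0,0,0,0,0]], "squeeze": 40}}

```text
time_s: 5.9
eef_pos: [501.6, -168.7, 78.4]
ee_rot: [-0.0, 0.996, 0.089, -0.0]
force: [-2.5, 4.5, 5.0]
grip_width: 0.341
grip_force: 43.5
```

>>> {"op": "send_rows", "data": {"targets": [[1,0.0004,0,-0.0102,0,0,0],[1,0.0012,0,-0.0101,0,0,0],[1,0.002,0,-0.01,0,0,0],[1,0.0028,0,-0.0098,0,0,0],[1,0.0035,0,-0.0096,0,0,0],[1,0.0043,0,-0.0093,0,0,0],[1,0.005,0,-0.0089,0,0,0],[1,0.0057,0,-0.0085,0,0,0],[1,0.0063,0,-0.008,0,0,0],[1,0.0069,0,-0.0075,0,0,0]]}}

```text
time_s: 7.15
eef_pos: [539.3, -162.3, 170.7]
ee_rot: [0.0, 0.996, 0.089, -0.0]
force: [-1.6, 2.6, -6.7]
grip_width: 0.343
grip_force: 39.9
```

>>> {"op": "send_rows", "data": {"targets": [[1,0.0075,0,-0.0069,0,0,0],[1,0.008,0,-0.0063,0,0,0],[1,0.0085,0,-0.0057,0,0,0],[1,0.0089,0,-0.005,0,0,0],[1,0.0093,0,-0.0043,0,0,0],[1,0.0096,0,-0.0035,0,0,0],[1,0.0098,0,-0.0028,0,0,0],[1,0.01,0,-0.002,0,0,0],[1,0.0101,0,-0.0012,0,0,0],[1,0.0102,0,-0.0004,0,0,0]]}}

```text
time_s: 8.4
eef_pos: [630.6, -147.1, 209.0]
ee_rot: [0.001, 0.996, 0.089, 0.001]
force: [-2.0, -7.1, -0.1]
grip_width: 0.346
grip_force: 39.8
```

```bash
python3 - <<'E'
from h import *
P={n:ctrl.capture(n) for n in("side","top","wrist")}
cv2.imwrite("pics/wrist3.png",cv2.hconcat([cv2.resize(P["wrist"]["img"],(400,300)),P["side"]["img"][120:420,150:550]])[:,:,::-1])
raw=dict(P)
for p in P.values(): prep(p)
for q,z in [("brake_grip",230),("stand",0),("handle_bar",215),("square_jar",73)]:
    for n in P:
        for d in ctrl.landmark_of(q,raw[n])[:1]:
            print(q,n,np.round(d["point"]),round(d["score"],2),atz(P[n],np.array(d["point"]),z).round(1))
s=ctrl.sense(); print(s["eef_pos"],s["force"],s["grip_width"],s["grip_force"])
E
```

```text
brake_grip side [298. 171.] 0.74 [ 622.9 -143.3]
brake_grip top [387. 205.] 0.56 [ 628.1 -151.3]
brake_grip wrist [315. 365.] 0.85 [ 623.1 -146. ]
stand side [305. 278.] 0.86 [582.5  -9.1]
stand top [322. 220.] 0.72 [610.2  -9.5]
stand wrist [174. 226.] 0.57 [586.4  -8.1]
handle_bar side [303. 219.] 0.86 [582.4 -15.3]
handle_bar top [321. 222.] 0.72 [590.  -11.7]
handle_bar wrist [  7. 358.] 0.96 [589.7 -11.2]
square_jar side [327. 236.] 0.64 [543.1 -93.1]
square_jar top [350. 242.] 0.92 [553.6 -81.8]
[ 630.7568036  -147.10439391  209.01860989] [-0.91055321 -5.50079092 -1.40200426] 0.3411892559251402 39.81383979320526
```

View pics/wrist3.png

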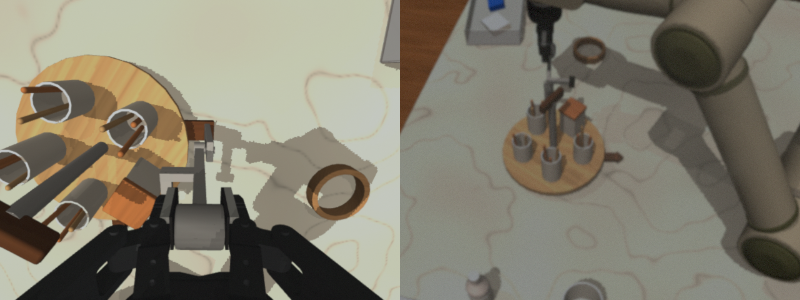

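The arm stands upright: the wrist view has the grip between the pads and the side view has the arm vertical at about (548,85). Release, lift and go over the handle.

>>> {"op": "send_rows", "data": {"targets": [[1,0,0,0,0,0,0],[-1,0,0,0,0,0,0],[-1,0,0,0,0,0,0],[-1,0,0,0,0,0,0],[-1,0,0,0,0,0,0],[-1,0,0,-0.01,0,0,0],[-1,0,0,-0.02,0,0,0],[-1,0,0,-0.02,0,0,0],[-1,0,0,-0.02,0,0,0],[-1,0,0,0,0,0,0]]}}

```text
time_s: 10.4
eef_pos: [630.1, -146.2, 280.3]
ee_rot: [0.001, 0.996, 0.089, 0.002]
force: [0.3, -0.3, -0.1]
grip_width: 0.999
grip_force: 0.0
```

>>> {"op": "send_rows", "data": {"targets": [[-1,-0.0045,-0.0353,0,0,0,0],[-1,-0.0045,-0.0353,0,0,0,0],[-1,-0.0045,-0.0353,0,0,0,0],[-1,-0.0045,-0.0353,0,0,0,0],[-1,0,0,0,0,0,-0.18],[-1,0,0,0,0,0,-0.18],[-1,0,0,0,0,0,-0.18],[-1,0,0,0,0,0,-0.18],[-1,0,0,0,0,0,-0.18],[-1,0,0,0,0,0,0]]}}

```text
time_s: 11.65
eef_pos: [586.6, -10.3, 277.6]
ee_rot: [-0.0, 0.859, 0.513, -0.0]
force: [-0.5, 0.3, -0.5]
grip_width: 1.0
grip_force: 0.0
```

```bash
python3 - <<'E'
from h import *
from scipy.spatial.transform import Rotation as Ro
P={n:ctrl.capture(n) for n in("side","top","wrist")}
cv2.imwrite("pics/wrist4.png",cv2.hconcat([cv2.resize(P["wrist"]["img"],(400,300)),P["side"]["img"][120:420,150:550]])[:,:,::-1])
raw=dict(P)
for p in P.values(): prep(p)
for q,z in [("brake_grip",230),("stand",0),("handle_bar",215),("square_jar",73)]:
    for n in P:
        for d in ctrl.landmark_of(q,raw[n])[:1]:
            print(q,n,np.round(d["point"]),round(d["score"],2),atz(P[n],np.array(d["point"]),z).round(1))
s=ctrl.sense(); q=s["ee_rot"]; R=Ro.from_quat([q[1],q[2],q[3],q[0]]).as_matrix()
print(s["eef_pos"],np.degrees(np.arctan2(R[1,0],R[0,0])),s["force"])
E
```

```text
brake_grip top [384. 206.] 0.85 [ 625.6 -145.2]
stand side [303. 276.] 0.75 [586.9 -14. ]
stand top [322. 227.] 0.9 [593.4 -11.2]
stand wrist [322. 191.] 0.6 [590.9 -10.2]
handle_bar side [301. 218.] 0.79 [588.1 -16.4]
handle_bar wrist [323. 265.] 0.62 [589.3 -11.6]
square_jar top [352. 240.] 0.68 [557.8 -85.1]
[586.85759601 -10.3253227  278.29500815] 61.77296908692631 [-0.34413528  0.6451895  -0.5114212 ]
```

View pics/wrist4.png

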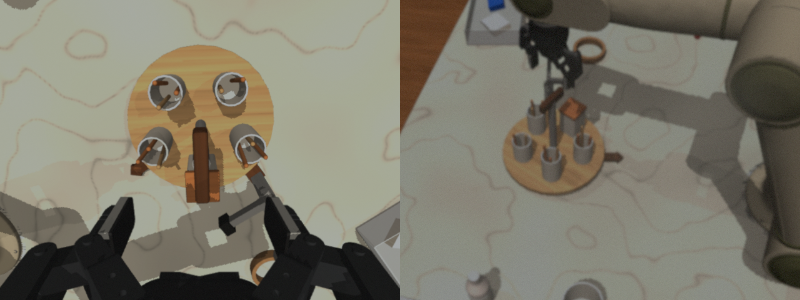

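The wrist view shows the bar aligned with tool x, (201,125) to (203,200), with the jar under its near end. The brake still stands. Descend and grip the bar.

>>> {"op": "send_rows", "data": {"targets": [[-1,0,0.002,0.02,0,0,0],[-1,0,0,0.02,0,0,0],[-1,0,0,0.02,0,0,0],[-1,0,0,0.02,0,0,0],[-1,0,0,0,0,0,0],[1,0,0,0,0,0,0],[1,0,0,0,0,0,0],[1,0,0,0,0,0,0],[1,0,0,0,0,0,0],[1,0,0,0,0,0,0]], "squeeze": 40}}

```text
time_s: 13.65
eef_pos: [588.4, -11.1, 198.8]
ee_rot: [-0.0, 0.858, 0.513, -0.0]
force: [-3.4, 2.2, 5.6]
grip_width: 0.186
grip_force: 39.0
```

>>> {"op": "send_rows", "data": {"targets": [[1,0,0,0,0,0,0],[1,0,0,0,0,0,0],[1,0,0,0,0,0,0],[1,0,0,0,0,0,0],[1,0,0,0,0,0,0],[1,0,0,0,0,0,0],[1,0,0,0,0,0,0],[1,0,0,0,0,0,0],[1,0,0,0,0,0,0],[1,0,0,0,0,0,0]], "squeeze": 40}}

```text
time_s: 14.9
eef_pos: [588.4, -11.1, 198.7]
ee_rot: [-0.0, 0.858, 0.513, -0.0]
force: [-4.4, 1.3, 5.4]
grip_width: 0.182
grip_force: 39.0
```

```bash
cat > m.py <<'E'
from h import *
from scipy.spatial.transform import Rotation as Ro
P={n:ctrl.capture(n) for n in("side","top","wrist")}
import sys
cv2.imwrite(f"pics/{sys.argv[1]}.png",cv2.hconcat([cv2.resize(P["wrist"]["img"],(400,300)),P["top"]["img"][80:380,200:600]])[:,:,::-1])
raw=dict(P)
for p in P.values(): prep(p)
for q,z in [("brake_grip",230),("stand",0),("square_jar",73)]:
    for n in P:
        for d in ctrl.landmark_of(q,raw[n])[:1]:
            print(q,n,np.round(d["point"]),round(d["score"],2),atz(P[n],np.array(d["point"]),z).round(1))
s=ctrl.sense(); q=s["ee_rot"]; R=Ro.from_quat([q[1],q[2],q[3],q[0]]).as_matrix()
print(s["eef_pos"],"yaw",np.degrees(np.arctan2(R[1,0],R[0,0])),s["force"],s["wrist_torque"],s["grip_width"],s["grip_force"],s["joints"])
E
python3 m.py g5
```

```text
brake_grip top [383. 207.] 0.71 [ 625.2 -143.9]
stand side [300. 277.] 0.59 [593.3  -8.7]
stand top [321. 226.] 0.65 [595.9  -7.8]
stand wrist [319. 212.] 0.87 [587.5 -13. ]
square_jar side [320. 241.] 0.84 [556.7 -73.5]
square_jar top [352. 242.] 0.6 [553.7 -84.5]
[588.39888408 -11.09701576 198.7393808 ] yaw 61.78756929229056 [-3.95006604  1.28906061  5.59341722] [0.19663007 0.71507913 0.03367175] 0.17989640424051134 39.010918736457825 [-2.17832921e-01  4.77746605e-01  1.34541499e+00  1.07673816e-04
  1.31872836e+00  2.74540012e-01]
```

View pics/g5.png

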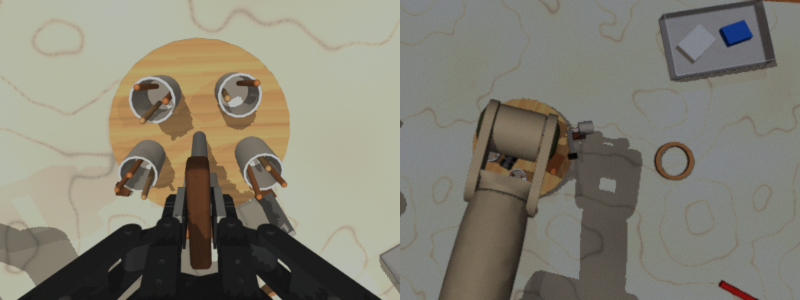

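The bar is gripped (14 mm opening, aligned with the fingers) and the brake is standing. The stand yaw is about 9.5°, so turn by +0.913 rad about tool z.

>>> {"op": "send_rows", "data": {"targets": [[1,0,0,0,0,0,0.05],[1,0,0,0,0,0,0.1],[1,0,0,0,0,0,0.1],[1,0,0,0,0,0,0.1],[1,0,0,0,0,0,0.1],[1,0,0,0,0,0,0.1],[1,0,0,0,0,0,0.1],[1,0,0,0,0,0,0.1],[1,0,0,0,0,0,0.1],[1,0,0,0,0,0,0.063]]}}

```text
time_s: 16.75
eef_pos: [589.1, -12.1, 198.8]
ee_rot: [0.001, 0.997, 0.081, 0.001]
force: [0.1, -3.1, 2.5]
grip_width: 0.185
grip_force: 39.0
```

>>> {"op": "send_rows", "data": {"targets": [[1,0,0,0,0,0,0],[1,0,0,0,0,0,0],[1,0,0,0,0,0,0],[1,0,0,0,0,0,0],[1,0,0,0,0,0,0],[1,0,0,0,0,0,0],[1,0,0,0,0,0,0],[1,0,0,0,0,0,0],[1,0,0,0,0,0,0],[1,0,0,0,0,0,0]]}}

```text
time_s: 18.0
eef_pos: [589.1, -12.0, 198.8]
ee_rot: [0.001, 0.997, 0.083, 0.001]
force: [0.5, -5.5, 4.0]
grip_width: 0.188
grip_force: 39.1
```

```bash
sed -i 's/P\["top"\]\["img"\]\[80:380,200:600\]/cv2.resize(P["side"]["img"][180:330,220:420],(400,300))/' m.py; python3 m.py g6
```

```text
brake_grip side [301. 219.] 0.52 [583.3  -1.1]
brake_grip top [383. 208.] 0.59 [ 622.6 -143.1]
stand side [303. 278.] 0.74 [587.1  -8.1]
stand top [327. 228.] 0.57 [590.6 -23. ]
square_jar side [337. 256.] 0.6 [509.2 -38.7]
square_jar top [330. 257.] 0.87 [516.4 -33.7]
[589.11021723 -12.06937226 198.80128819] yaw 9.523367799206218 [ 1.08713572 -5.11068178  3.43897143] [-0.85524399 -0.04318471 -0.00358017] 0.1869209518475847 39.110026359558105 [-2.18664018e-01  4.78126536e-01  1.34466753e+00 -1.16899717e-03
  1.31670652e+00  1.18621223e+00]
```

View pics/g6.png

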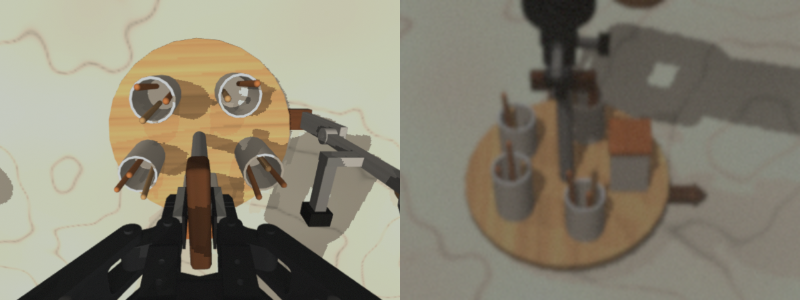

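The wrist view shows the bar still in line with the fingers and the brake arm standing. In the side view the lid is at crop (629,137) and the pointer tip at (706,195). I'll check the line numerically.

```bash
python3 - <<'E'
from h import *
ax=np.array([588.4,-11.2])
S=ctrl.capture("side"); T=ctrl.capture("top"); rs,rt=dict(S),dict(T)
prep(S);prep(T)
def ang(xy): v=xy-ax; return np.hypot(*v).round(),np.degrees(np.arctan2(-v[1],-v[0])).round(1)
print("tip side",ang(atz(S,np.array([373,277.5]),6)),"tip top0",ang(atz(T,np.array([332,295]),6)))
print("lid side",ang(atz(S,np.array([334.5,248.5]),121)))
for n,p,r in(("s",S,rs),("t",T,rt)):
  for d in ctrl.landmark_of("square_jar",r)[:1]: print("jar",n,ang(atz(p,np.array(d["point"]),73)))
for y in(9.5,14):
  c=-np.array([np.cos(np.radians(y)),np.sin(np.radians(y))])
  print(y,"lid S,T",proj(S,[*(ax+75*c),121]),proj(T,[*(ax+75*c),121]),"tip S,T",proj(S,[*(ax+172*c),6]),proj(T,[*(ax+172*c),6]))
im=T["img"][180:305,280:400]; im=cv2.resize(im,(576,600),interpolation=cv2.INTER_CUBIC)
cv2.imwrite("pics/t7.png",im[:,:,::-1])
E
```

```text
tip side (np.float64(175.0), np.float64(9.5)) tip top0 (np.float64(169.0), np.float64(10.1))
lid side (np.float64(77.0), np.float64(7.8))
jar s (np.float64(82.0), np.float64(15.3))
jar t (np.float64(73.0), np.float64(17.8))
9.5 lid S,T [333.76900242 247.70542034] [325.69261189 257.73059627] tip S,T [371.7501705  277.42942529] [331.45626729 296.23081167]
14 lid S,T [333.72130983 245.69462947] [328.19586633 257.2757501 ] tip S,T [371.41101118 272.96996222] [336.73267534 295.27621597]
```

View pics/t7.png

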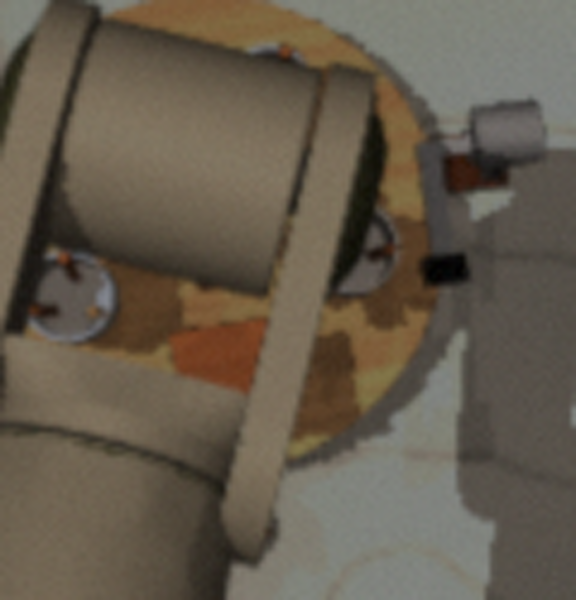

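Estimates of the jar's bearing run from 8° to 18°, mostly slightly past the pointer's 9.5–10°. A 2.5° nudge centres it within the tolerance of about ±7.6°.

>>> {"op": "send_rows", "data": {"targets": [[1,0,0,0,0,0,0.022],[1,0,0,0,0,0,0.022],[1,0,0,0,0,0,0],[1,0,0,0,0,0,0],[1,0,0,0,0,0,0],[1,0,0,0,0,0,0],[1,0,0,0,0,0,0],[1,0,0,0,0,0,0],[1,0,0,0,0,0,0],[1,0,0,0,0,0,0]]}}

```text
time_s: 20.05
eef_pos: [589.1, -12.1, 198.8]
ee_rot: [0.001, 0.998, 0.061, 0.001]
force: [1.5, -6.3, 4.5]
grip_width: 0.19
grip_force: 39.1
```

```bash
python3 - <<'E'
from h import *
from scipy.spatial.transform import Rotation as Ro
s=ctrl.sense(); q=s["ee_rot"]; R=Ro.from_quat([q[1],q[2],q[3],q[0]]).as_matrix()
print("yaw",np.degrees(np.arctan2(R[1,0],R[0,0])),s["grip_force"])
ax=np.array([588.4,-11.2])
def ang(xy): v=xy-ax; return np.hypot(*v).round(),np.degrees(np.arctan2(-v[1],-v[0])).round(1)
for k in range(3):
  for n in("side","top"):
    r=ctrl.capture(n); p=prep(dict(r))
    for d in ctrl.landmark_of("square_jar",r)[:1]: print("jar",n,ang(atz(p,np.array(d["point"]),73)),d["score"])
# orange lid blob in the side view: centroid against model
h=cv2.cvtColor(cv2.cvtColor(ctrl.capture("side")["img"],cv2.COLOR_RGB2BGR),cv2.COLOR_BGR2HSV)
p=prep(ctrl.capture("side"))
m=cv2.inRange(cv2.cvtColor(p["img"],cv2.COLOR_RGB2HSV),(3,100,60),(14,255,255))
n,l,st,c=cv2.connectedComponentsWithStats(m)
for i in range(1,n):
  if st[i,4]>60 and 300<c[i][0]<370 and 200<c[i][1]<300: print(st[i],c[i],ang(atz(p,c[i],120)))
w=ctrl.capture("wrist"); p=prep(w)
# rotation of carousel rim features: bar edges
im=p["img"]; cv2.imwrite("pics/w8.png",im[:,:,::-1])
E
```

```text
yaw 7.011140764377864 39.12519872188568
jar side (np.float64(305.0), np.float64(81.0)) 0.74
jar top (np.float64(77.0), np.float64(10.1)) 0.75
jar side (np.float64(84.0), np.float64(11.2)) 0.62
jar top (np.float64(80.0), np.float64(13.2)) 0.85
jar side (np.float64(77.0), np.float64(14.4)) 0.78
jar top (np.float64(80.0), np.float64(15.0)) 0.56
[323 238  25  22 413] [334.41404358 248.86682809] (np.float64(77.0), np.float64(7.6))
```

View pics/w8.png

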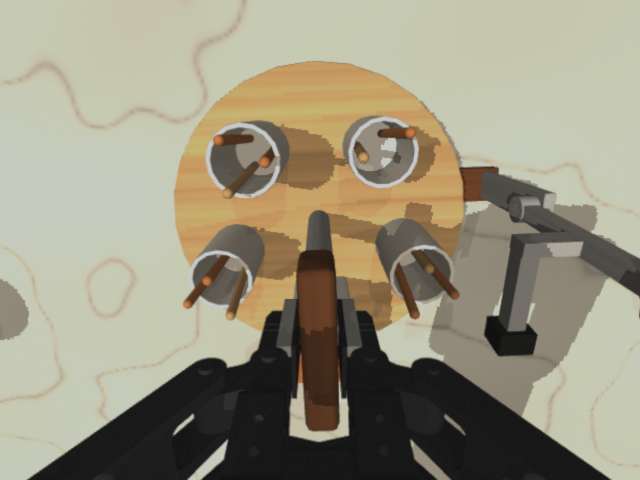

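The wrist view shows the bar tilted about 2° anticlockwise of the tool, (315,250) to (322,428). That puts the carousel's yaw at about 9.5°, the same as the pointer. The brake is upright at right and the grip is firm at 39 N. Hand in.

```bash
python3 -c "
from rig import ctrl
print(ctrl.finish_job())"
```

```text
the job is handed in; nothing more can be done
None
```

I handed the job in at about 20 s of the 64 s allowed, but the hand-in returned no verdict: the brake arm stands upright, and the gripper is holding the carousel still (39 N) with the square jar lined up with the pointer to within my measurement scatter, most readings inside the 10 mm limit.

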